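# Take the two piles apart and set each thing on its own place

### The job

Two sample tins have been used as stands: one carries the porcelain crucible, the other the rubber stopper. Take both piles apart and set each thing upright in the middle of its own place: the crucible on the white tile, the stopper in the black drip tray, the wide tin on the large cork mat and the narrow tin on the small cork mat. Set things down gently, without dropping or tipping any, and leave the timer and the tape roll where they are.

Things in the scene. Friction and masses are not known exactly. Their poses are not given: they have to be found in the camera images.
- tin_wide: The wide sample tin: a plain closed aluminium tin with a flat lid that does not come off, a straight round cylinder 64 mm in diameter and 34 mm high, about 0.14 kg. It stands on the bench as the foot of one of the two piles, with the crucible or the stopper on its lid. Its origin is the centre of its underside, its z axis points up; it is round about z.
- tin_narrow: The narrow sample tin: the same kind of closed aluminium tin, 50 mm in diameter and 34 mm high, about 0.09 kg. It stands on the bench as the foot of the other pile, with the crucible or the stopper on its lid. Its origin is the centre of its underside, its z axis points up; it is round about z.
- crucible: The white porcelain crucible: an open cup 32 mm high, tapering evenly from 41 mm in diameter at the rim to 28 mm at the flat foot, about 0.04 kg. It stands upright on the lid of one of the tins (underside at z = 34 mm at the start). It can be gripped round the outside across its full width. Its origin is the centre of its underside, its z axis points up; it is round about z.
- stopper: The red-brown rubber stopper: a solid plug 24 mm high, tapering evenly from 25 mm in diameter at the top to 20 mm at the flat underside, about 0.012 kg. It stands upright, wide end up, on the lid of the other tin (underside at z = 34 mm at the start). It can be gripped round the outside across its full width. Its origin is the centre of its underside, its z axis points up; it is round about z.
- mat_large: The large round cork mat, a flat disc 98 mm in diameter and 5 mm thick: the place of the wide tin. Fixed to the bench. Its origin is the centre of its underside, on the bench top at z = 0.
- mat_small: The small round cork mat, a flat disc 72 mm in diameter and 5 mm thick: the place of the narrow tin. Fixed to the bench. Its origin is the centre of its underside, on the bench top at z = 0.
- tile: The white square ceramic tile, 80 x 80 mm and 6 mm thick: the place of the crucible. Fixed to the bench. Its origin is the centre of its underside, on the bench top at z = 0.
- drip_tray: The round black drip tray, 100 mm in diameter at the rim and 9 mm high, with a wall of 3 mm; its flat inner floor is about 90 mm in diameter and lies 4 mm above its origin: the place of the stopper. Fixed to the bench. Its origin is the centre of its underside, on the bench top at z = 0.
- timer: A bystander, to be left alone: the round cream lab timer, 68 mm in diameter and 48 mm high, loose, standing between the two piles. Its origin is the centre of its underside.
- tape_roll: A bystander, to be left alone: the roll of beige tape lying flat, 68 mm in diameter and 18 mm high, loose, on the right of the work. Its origin is the centre of its underside.
Not all that is in view belongs to the job. Of the things that look like the drip_tray, the smallest one is meant.

How it is judged (in metres and radians):
At the end, for the whole second after the job is handed in: Crucible on the tile, stopper in the drip tray, wide tin on the large mat, narrow tin on the small mat: each within 14 mm of the middle, resting on its place (height within 3 mm), upright within 0.1 rad and at rest; timer and tape roll within 20 mm of where they stood (horizontal distance between tin_wide and mat_large below 0.014 m and z of tin_wide in the frame of mat_large between 0.002 and 0.008 m and angle between each of tin_wide, tin_narrow, crucible, stopper's own z axis and vertical below 0.1 rad and linear speed of each of tin_wide, tin_narrow, crucible, stopper below 0.02 m/s and angular speed of each of tin_wide, tin_narrow, crucible, stopper below 0.2 rad/s and horizontal distance between tin_narrow and mat_small below 0.014 m and z of tin_narrow in the frame of mat_small between 0.002 and 0.008 m and horizontal distance between crucible and tile below 0.014 m and z of crucible in the frame of tile between 0.003 and 0.009 m and horizontal distance between stopper and drip_tray below 0.014 m and z of stopper in the frame of drip_tray between 0.001 and 0.007 m and distance of each of timer, tape_roll from where it was at the start of the episode below 0.02 m); the robot touches nothing.
It fails at once if one of the four things is tipped over (more than 35 degrees) (angle between any of tin_wide, tin_narrow, crucible, stopper's own z axis and vertical above 0.61 rad).
It fails at once if one of the four things is dropped or thrown: moving faster than 0.6 m/s while no finger touches it (a fall of about 2 cm) ((linear speed of tin_wide above 0.6 m/s and contact force between tin_wide and the fingers below 0.05 N) or (linear speed of tin_narrow above 0.6 m/s and contact force between tin_narrow and the fingers below 0.05 N) or (linear speed of crucible above 0.6 m/s and contact force between crucible and the fingers below 0.05 N) or (linear speed of stopper above 0.6 m/s and contact force between stopper and the fingers below 0.05 N)).
It fails at once if the timer or the tape roll is moved by more than 2 cm (distance of any of timer, tape_roll from where it was at the start of the episode above 0.02 m).
It also fails if it takes over 120 s, if anything falls off the work surface, if the arm or the gripper's body presses on something with over 40 N, if the wrist force passes 120 N, or if a joint passes its speed limit or range.

### The arm

A 6-joint arm with a two-finger parallel gripper is mounted at the origin on a cart in front of the work surface, level with it; the furniture and walls round the work are solid. World frame = base frame: x ahead of the robot, y to its left, z up, the work surface at z = 0. Lengths are in m, angles in degrees, forces in N, time in s.
With the tool pointing down it reaches from about 0.3 to 0.75 m from the base axis. Payload 8.5 kg.
Tool frame: the origin (TCP) lies at the very end of the fingers, on their centre line; the grasp point (between the pads) lies 19 mm behind it; z points along the fingers, y is the line along which they close (so a half turn about z gives the same grasp; the last joint's range is limited). The gripper opens to 85 mm and grips with 20 to 120 N. Pads are 22 mm wide; open, the fingers measure 114 mm over their backs; the gripper's body (76 mm by 85 mm) begins 54 mm behind the grasp point. The pads swing forward as they close: fully open they stand 13 mm farther back than shut.
Start: joints at [-80.518, 21.807, 74.336, -0, 83.858, -12.336], TCP at [0.204, -0.511, 0.231] pointing down, gripper open.
Joint ranges: [-178.18, 178.18], [-50.72, 133.34], [12.68, 142.11], [-81.47, 261.47], [9.98, 163.14], [-165.26, 165.26]. Speed limits (degrees/s): [136.94, 136.94, 180, 180, 180, 180].

### API

Orientations are given as a 3x3 rotation matrix whose columns are the frame's x, y, z axes.
In Python, from rig import observe, cams, ticket gives the robot as it stands.
- The arm moves only by the tool move_arm, never from a script. Its arguments are lists of equal length, an entry for each row: "jaw": the finger opening in cm, from 0 to 8.54; "dp": the shift along the tool's x, y, z in cm, a list of three; "turn": the turn, a rotation vector about the tool's x, y, z in rad, a list of three. In form: {"jaw": [jaw, ...], "dp": [[tx, ty, tz], ...], "turn": [[wx, wy, wz], ...]}. A call has 1 to 12 rows; each row shifts and turns the commanded pose from where the row before left it, along the tool's axes as they then stand; what a row does not reach is not made up. A row lasts 1/12 s, in which the tool goes at most 41.7 mm and 7.16 degrees, less where a joint would pass 70% of its speed; a pose out of reach is approached as far as the arm can. A call is refused whole if a number of a shift passes 4.17 or a number of a turn 0.125, either way. A call with a gripper value outside its range is refused whole. The fingers move at their own pace and stop on an object; "force" is the grip in N (left out, the last holds). Time passes only in rows, so rows that do not move let the fingers close. It gives the time, the measured TCP pose, the force, the opening and the grip force at its end, in the units of the state.
- observe(): the state, without advancing time (a new reading comes with each control period).
- cams.get_image(name): name is "scene" or "top" or "wrist"; returns (picture, depth): 420x560x3 uint8, red, green, blue; 420x560 float32, m along the optical axis (not along the pixel's ray), 0 where there is no reading.
- cams.calibration(name): a dict with "vertical_fov" (degrees; the focal length in pixels is half the picture's height over the tangent of half this angle, whatever the lens; pixels are square), "cx", "cy" (the principal point, pixels), "view" (4x4, takes a point from world to camera coordinates); the wrist camera has in their place "tool_from_camera" (4x4, takes a point from camera to tool coordinates, whose origin is the TCP and whose axes are the flange's). Camera axes: x right, y up, looking along -z (the intrinsics and any distortion apply to the point x, -y, -z); pixel columns grow to the right and rows downward; lengths in m; the calibration is good to about 2 mm. A picture is of the moment at which its call begins: read the wrist's pose just before it. calibration takes no time and is no camera call.
- ticket.close_job(): hands the job in; it is judged then, once.
Trained networks look in the newest picture that a camera, given by its name, has taken for a name from the list of things; names that differ only in an ending like _2 or _b are one class to them, and where a whole thing is asked for, a point or a joint stands for the part that bears it (a point fixed in the world has none). Each returns a list of dicts, best first, with "p" (0 to 1); they miss things now and then, are a little off and sometimes report something else, mostly with a low value. They report only what shows in the picture. A call takes as long as a camera call. They do not tell look-alikes from the thing itself.
- cams.spot_in(camera, query): "box" ([centre column, centre row, width, height] as shares, 0 to 1, of the picture: columns of its width, rows of its height, round what is visible of it).
- cams.outline_of(camera, query): "mask" (420x560 bool, what is visible of it) and "box" ([centre column, centre row, width, height] as shares, 0 to 1, of the picture: columns of its width, rows of its height, round what is visible of it).
- cams.mark_of(camera, query): "location" ([column, row] as shares, 0 to 1, of the picture: columns of its width, rows of its height: a listed point, or the origin of a listed thing).
The state is a dict: "time_s": time; "q": joint angles; "qvel": joint speeds; "joint_efforts": joint torques, N m; "position": TCP position; "tool_rot": TCP orientation; "ft_force": force on the tool from outside, world axes, zero at the start; "wrist_torque": the same for the moment, N m; "grip_width": finger opening in m; "gripper_force": force on a finger pad.
Only numpy, scipy, OpenCV 4.12 (cv2) and the standard library are available. Lean on these libraries where they do the work, as an engineer would, in place of code of your own. Each camera call takes 0.05 s, during which the arm holds its last target. There are 200 camera calls.

## Working session

There is one attempt and no reset: what is moved stays moved. The work goes in short steps, Python scripts to look and compute and a tool call to move; the robot and the scene stay as the last step left them, time stands still between calls to the robot, and variables do not carry over. Pictures are saved under pics/ and viewed, at most 14 in all, crops included, and the job is handed in when it is done.

Besides the shell and the picture viewer there is one more tool, called after "Call:" as name(argument=value, ...) on one line, values as JSON. move_arm: Moves the arm, as the interface text tells. Its arguments: {"type":"object","properties":{"jaw":{"type":"array","items":{"type":"number"}},"dp":{"type":"array","items":{"type":"array","items":{"type":"number"}}},"turn":{"type":"array","items":{"type":"array","items":{"type":"number"}}},"force":{"type":"number"}},"required":["jaw","dp","turn"]}

```bash
ls; mkdir -p pics
python3 - <<'E'
from rig import observe,cams
import cv2,numpy as np
s=observe();print(s['position'],np.round(s['tool_rot'],3),s['time_s'],s['grip_width'])
for n in('scene','top'):
    im,d=cams.get_image(n);cv2.imwrite(f'pics/{n}0.png',im[:,:,::-1]);np.save(f'{n}_d.npy',d)
    c=cams.calibration(n);print(n,{k:(np.round(v,3).tolist() if k=='view' else v) for k,v in c.items()})
print(cams.calibration('wrist'))
for q in 'tin_wide tin_narrow crucible stopper mat_large mat_small tile drip_tray timer tape_roll'.split():
    for r in cams.spot_in('top',q):
        b=r['box'];print(q,round(r['p'],2),np.round([b[0]*560,b[1]*420,b[2]*560,b[3]*420],1))
E
```

```text
pics
[ 0.20436646 -0.51029588  0.23072456] [[ 0.928  0.372 -0.   ]
 [ 0.372 -0.928  0.001]
 [ 0.    -0.001 -1.   ]] 0.0 0.08544472978508635
scene {'vertical_fov': 54.97985993291649, 'cx': 276.31337060770136, 'cy': 207.76040988976936, 'view': [[0.572, -0.82, -0.022, -0.158], [0.311, 0.193, 0.931, -0.258], [-0.759, -0.539, 0.365, -0.774], [0.0, 0.0, 0.0, 1.0]]}
top {'vertical_fov': 55.163151193450226, 'cx': 283.0035813007198, 'cy': 210.1321484755496, 'view': [[0.015, -1.0, -0.005, 0.188], [0.984, 0.014, 0.176, -0.506], [-0.176, -0.008, 0.984, -1.222], [0.0, 0.0, 0.0, 1.0]]}
{'vertical_fov': 64.30473772279119, 'cx': 277.6143767535897, 'cy': 207.9089701759466, 'tool_from_camera': array([[ 6.56659841e-04,  9.60811845e-01,  2.77200591e-01,
         7.02239138e-02],
       [ 9.99999599e-01, -4.62013056e-04, -7.67501832e-04,
         6.91990361e-04],
       [-6.09354559e-04,  2.77200984e-01, -9.60811763e-01,
        -1.42681966e-01],
       [ 0.00000000e+00,  0.00000000e+00,  0.00000000e+00,
         1.00000000e+00]])}
tin_wide 0.64 [279.3 231.2  18.8  20. ]
tin_narrow 0.49 [417.6 231.   20.2  16.7]
mat_large 0.74 [244.7 186.7  26.9  28.4]
mat_small 0.87 [390.1 195.   25.2  21.9]
tile 0.76 [330.2 189.8  31.7  33.3]
tile 0.18 [346.8 236.5  18.6  15.7]
drip_tray 0.69 [288.3 190.3  25.6  25.2]
drip_tray 0.63 [186.9 217.3  34.4  42.3]
drip_tray 0.57 [133.1 210.   42.8  42.9]
tape_roll 0.61 [448.2 222.3  21.5  21.4]
tape_roll 0.18 [345.2 235.6  19.3  25.6]
```

Run:
```python
import cv2
a=cv2.imread('pics/top0.png')[150:290,90:480]
cv2.imwrite('pics/topc.png',cv2.resize(a,None,fx=2.05,fy=2.05,interpolation=cv2.INTER_CUBIC))
```

```text
(no output)
```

View pics/scene0.png

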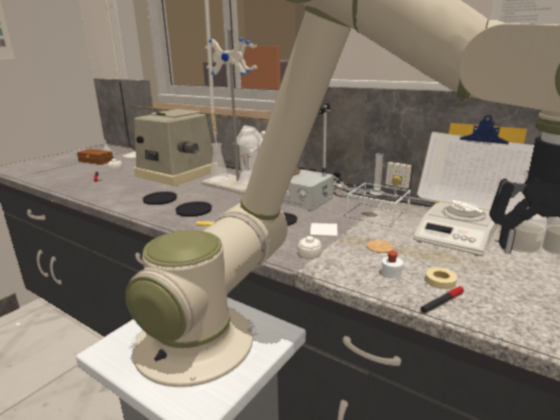

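View pics/topc.png

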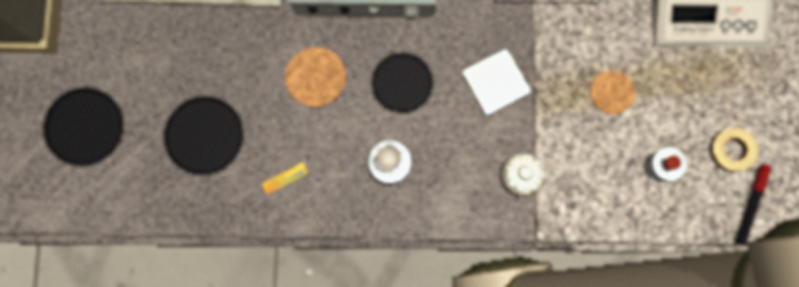

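Look-alikes for the drip tray, as crop pixels: discs at (83,126), (203,134) and (402,83). The first two are larger, so the tray is the smallest, at (402,83). The crucible is on the wide tin at (389,161) and the stopper on the narrow tin at (669,163). The large mat is at (315,76), the small mat at (612,91) and the tile at (497,81). The bystanders are the timer at (523,174) and the tape roll at (735,149).

```bash
cat > h.py <<'E'
from rig import observe,cams
import numpy as np,cv2
def campose(n,s=None):
    c=cams.calibration(n)
    if n=='wrist':
        T=np.eye(4);T[:3,:3]=s['tool_rot'];T[:3,3]=s['position'];M=T@c['tool_from_camera']
    else: M=np.linalg.inv(c['view'])
    return c,M
def plane(n,u,v,z,s=None):
    c,M=campose(n,s);f=210/np.tan(np.radians(c['vertical_fov']/2))
    d=M[:3,:3]@np.array([(u-c['cx'])/f,-(v-c['cy'])/f,-1.]);o=M[:3,3]
    return o+d*(z-o[2])/d[2]
def cloud(n,dep,s=None):
    c,M=campose(n,s);f=210/np.tan(np.radians(c['vertical_fov']/2))
    v,u=np.mgrid[:420,:560]
    P=np.stack([(u-c['cx'])/f*dep,-(v-c['cy'])/f*dep,-dep,np.ones_like(dep)],-1)@M.T
    return P[...,:3]
def circ(pts,R=None):
    from scipy.optimize import least_squares
    p=np.array(pts);m=p.mean(0)
    r=least_squares(lambda x:np.hypot(*(p-x[:2]).T)-(x[2] if R is None else R),[*m,R or .03],loss='soft_l1',f_scale=.001)
    return r.x
def objs(n,s=None):
    Z=dict(mat_large=.005,mat_small=.005,tile=.006,drip_tray=.009,tin_wide=.034,tin_narrow=.034,crucible=.066,stopper=.058,timer=.048,tape_roll=.018)
    out=[]
    for q,z in Z.items():
        for r in cams.outline_of(n,q):
            if r['p']<.25: continue
            m=r['mask'].astype(np.uint8);cs,_=cv2.findContours(m,cv2.RETR_EXTERNAL,cv2.CHAIN_APPROX_NONE)
            if not cs: continue
            k=max(cs,key=cv2.contourArea)[:,0]
            # circle centre from box mid at given height + minEnclosing
            W=np.array([plane(n,u,v,z,s)[:2] for u,v in k])
            c=circ(W);e=(W.min(0)+W.max(0))/2
            edge=(k.min()<2) or k[:,0].max()>557 or k[:,1].max()>417
            print(q,round(r['p'],2),'mean',np.round(W.mean(0),4),'mid',np.round(e,4),'circ',np.round(c,4),'EDGE' if edge else '',k.mean(0).round())
E
python3 - <<'E'
from h import *
im,d=cams.get_image('top');objs('top')
P=cloud('top',d)
for u,v in((270,230),(340,200),(417,228),(288,190),(280,226),(345,234),(300,260),(350,260)):print(u,v,P[v,u].round(3))
E
```

```text
mat_large 0.7 mean [0.5849 0.3266] mid [0.5857 0.3274] circ [0.5852 0.3266 0.0448]  [244. 187.]
mat_small 0.64 mean [ 0.5653 -0.1493] mid [ 0.5655 -0.1481] circ [ 0.5652 -0.1491  0.0338]  [389. 195.]
tile 0.82 mean [0.5799 0.0349] mid [0.5813 0.0335] circ [0.5805 0.035  0.0423]  [333. 190.]
drip_tray 0.95 mean [0.4971 0.6923] mid [0.4967 0.6919] circ [0.4973 0.692  0.0641]  [130. 212.]
drip_tray 0.74 mean [0.4856 0.5001] mid [0.4862 0.5004] circ [0.4861 0.5005 0.0623]  [189. 216.]
drip_tray 0.73 mean [0.5766 0.1862] mid [0.5767 0.186 ] circ [0.5767 0.1866 0.0477]  [286. 190.]
drip_tray 0.72 mean [0.4556 0.2066] mid [0.4557 0.2068] circ [0.4556 0.2067 0.0181]  [280. 227.]
tin_wide 0.59 mean [0.4391 0.2024] mid [0.4413 0.2031] circ [0.443  0.2033 0.0287]  [281. 231.]
tin_narrow 0.62 mean [ 0.4457 -0.2196] mid [ 0.4459 -0.2201] circ [ 0.4451 -0.2195  0.0228]  [415. 231.]
tin_narrow 0.6 mean [ 0.4715 -0.325 ] mid [ 0.4713 -0.324 ] circ [ 0.4718 -0.3249  0.0346]  [448. 223.]
timer 0.77 mean [0.4253 0.0008] mid [0.4253 0.002 ] circ [0.4254 0.0012 0.0301]  [345. 235.]
timer 0.75 mean [ 0.5544 -0.1385] mid [ 0.5544 -0.1371] circ [ 0.5546 -0.1385  0.0322]  [389. 195.]
tape_roll 0.59 mean [ 0.473  -0.3323] mid [ 0.4737 -0.3319] circ [ 0.4731 -0.332   0.0345]  [448. 223.]
tape_roll 0.46 mean [0.5819 0.3261] mid [0.5826 0.3258] circ [0.582  0.3256 0.045 ]  [243. 187.]
270 230 [0.445 0.237 0.001]
340 200 [ 0.547  0.01  -0.   ]
417 228 [ 0.451 -0.219  0.058]
288 190 [0.577 0.181 0.006]
280 226 [0.453 0.205 0.043]
345 234 [0.43  0.002 0.047]
300 260 [0.35  0.14  0.007]
350 260 [ 0.352 -0.02   0.002]
```

Call:
move_arm(jaw=[8.5, 8.5, 8.5, 8.5, 8.5, 8.5, 8.5, 8.5, 8.5, 8.5, 8.5, 8.5], dp=[[0, 0, 0], [0, 0, 0], [0, 0, 0], [0, 0, 0], [2.6, -3.1, 0], [2.6, -3.1, 0], [2.6, -3.1, 0], [2.6, -3.1, 0], [2.6, -3.1, 0], [2.6, -3.1, 0], [2.6, -3.1, 0], [2.6, -3.1, 0]], turn=[[0, 0, 0.095], [0, 0, 0.095], [0, 0, 0.095], [0, 0, 0.0955], [0, 0, 0], [0, 0, 0], [0, 0, 0], [0, 0, 0], [0, 0, 0], [0, 0, 0], [0, 0, 0], [0, 0, 0]], force=20)

```text
time_s: 2.15
position: [0.4133, -0.2608, 0.2316]
tool_rot: [[1.0, 0.0, 0.0], [0.0, -1.0, -0.0], [0.0, 0.0, -1.0]]
ft_force: [0.3, -1.1, -0.5]
grip_width: 0.085
gripper_force: 0.0
```

Call:
move_arm(jaw=[8.5, 8.5, 8.5], dp=[[2, -3, 0], [0, 0, 0], [0, 0, 0]], turn=[[0, 0, 0], [0, 0, 0], [0, 0, 0]])

```text
time_s: 2.4
position: [0.4331, -0.2311, 0.2314]
tool_rot: [[1.0, 0.004, 0.0], [0.004, -1.0, -0.0], [0.0, 0.0, -1.0]]
ft_force: [-0.4, -0.5, 0.7]
grip_width: 0.0849
gripper_force: 0.0
```

```bash
cat > look.py <<'E'
import sys
from h import *
s=observe();print(s['position'].round(4),s['tool_rot'].round(3).tolist(),s['time_s'],s['grip_width'],s['q'].round())
im,d=cams.get_image('wrist');cv2.imwrite(f'pics/{sys.argv[1]}.png',im[:,:,::-1]);np.savez('w.npz',im=im,d=d,p=s['position'],R=s['tool_rot'])
objs('wrist',s)
E
python3 look.py w1
```

```text
[ 0.4331 -0.2311  0.2314] [[1.0, 0.004, 0.0], [0.004, -1.0, -0.0], [0.0, 0.0, -1.0]] 2.4 0.08491118794902651 [-42.  16.  83.  -0.  81.  48.]
mat_small 0.58 mean [ 0.5669 -0.1496] mid [ 0.5667 -0.15  ] circ [ 0.5664 -0.1499  0.0351]  [196.  45.]
tile 0.61 mean [0.5723 0.0231] mid [0.5683 0.0182] circ [0.5728 0.0205 0.0338] EDGE [23. 38.]
tin_narrow 0.74 mean [ 0.4498 -0.2255] mid [ 0.4501 -0.2258] circ [ 0.4497 -0.2256  0.0242]  [271. 166.]
stopper 0.8 mean [ 0.4483 -0.2242] mid [ 0.4485 -0.2243] circ [ 0.4484 -0.2242  0.0117]  [269. 172.]
timer 0.82 mean [ 0.4375 -0.0225] mid [ 0.4372 -0.0224] circ [ 0.4371 -0.0224  0.033 ]  [ 66. 180.]
tape_roll 0.81 mean [ 0.4765 -0.3334] mid [ 0.4756 -0.3331] circ [ 0.4758 -0.3333  0.034 ]  [374. 139.]
```

View pics/w1.png

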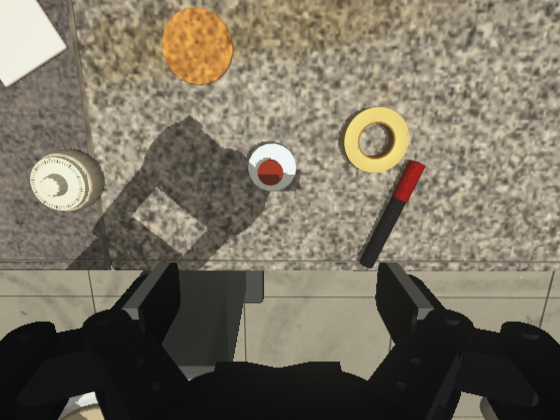

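The wrist view shows the stopper at (269,172) on the narrow tin at (272,166), the tape roll at (376,139), the timer at (62,182) and the small mat at (198,46). The timer's wrist position disagrees with the top view, so I'll check for lens distortion.

Run:
```python
from h import *
w=np.load('w.npz');s=dict(position=w['p'],tool_rot=w['R']);P=cloud('wrist',w['d'],s)
for u,v in((60,182),(70,182),(45,182),(20,40),(62,45),(198,46),(270,172),(285,155),(120,100),(500,30),(500,200),(280,240),(450,140)):print(u,v,P[v,u].round(4))
m=P[...,2];t=np.load('top_d.npy');Q=cloud('top',t)
b=(w['im'].astype(int)[...,0]>w['im'].astype(int)[...,2]+60)
def blob(P,lo,hi,z0,z1):
    k=(P[...,0]>lo[0])&(P[...,0]<hi[0])&(P[...,1]>lo[1])&(P[...,1]<hi[1])&(P[...,2]>z0)&(P[...,2]<z1)
    p=P[k][:,:2];return k.sum(),p.min(0).round(4),p.max(0).round(4),p.mean(0).round(4)
for n,A in(('w',P),('t',Q)):
  print(n,'timer',blob(A,(.36,-.1),(.5,.06),.04,.055));print(n,'tin',blob(A,(.4,-.27),(.49,-.18),.025,.042));print(n,'stop',blob(A,(.4,-.27),(.49,-.18),.05,.065));print(n,'tape',blob(A,(.42,-.4),(.53,-.28),.012,.024))
```

```text
60 182 [ 0.4343 -0.0122  0.0423]
70 182 [ 0.4326 -0.0174  0.0344]
45 182 [ 0.4353 -0.001   0.0478]
20 40 [0.5711 0.0257 0.0068]
62 45 [ 0.5669 -0.0148  0.0059]
198 46 [ 0.567  -0.1511  0.0041]
270 172 [ 0.4482 -0.2248  0.0587]
285 155 [ 0.4613 -0.2395  0.0334]
120 100 [ 0.5148 -0.0625 -0.0029]
500 30 [ 0.584  -0.4569 -0.0009]
500 200 [ 4.063e-01 -4.900e-01 -2.000e-04]
280 240 [ 0.3553 -0.2354 -0.001 ]
450 140 [ 4.743e-01 -4.220e-01 -2.000e-04]
w timer (np.int64(400), array([ 0.4204, -0.015 ]), array([0.442 , 0.0067]), array([ 0.4317, -0.0054]))
w tin (np.int64(1305), array([ 0.4246, -0.25  ]), array([ 0.4738, -0.2015]), array([ 0.4521, -0.2263]))
w stop (np.int64(521), array([ 0.4361, -0.2363]), array([ 0.4602, -0.2122]), array([ 0.4483, -0.2243]))
w tape (np.int64(3004), array([ 0.4202, -0.3912]), array([ 0.5096, -0.3007]), array([ 0.4704, -0.3411]))
t timer (np.int64(41), array([ 0.418 , -0.0146]), array([0.443 , 0.0195]), array([ 0.4299, -0.0015]))
t tin (np.int64(145), array([ 0.425 , -0.2492]), array([ 0.47  , -0.2003]), array([ 0.4469, -0.2217]))
t stop (np.int64(51), array([ 0.4352, -0.2359]), array([ 0.4575, -0.2125]), array([ 0.4469, -0.2243]))
t tape (np.int64(321), array([ 0.42  , -0.3884]), array([ 0.5067, -0.301 ]), array([ 0.4681, -0.3411]))
```

Call:
move_arm(jaw=[5, 5, 5, 5, 5, 5, 5, 5, 2, 2, 2, 2], dp=[[1.5, -0.7, 3.4], [0, 0, 3.5], [0, 0, 3.5], [0, 0, 3.5], [0, 0, 3.5], [0, 0, 1.5], [0, 0, 0.5], [0, 0, 0], [0, 0, 0], [0, 0, 0], [0, 0, 0], [0, 0, 0]], turn=[[0, 0, 0], [0, 0, 0], [0, 0, 0], [0, 0, 0], [0, 0, 0], [0, 0, 0], [0, 0, 0], [0, 0, 0], [0, 0, 0], [0, 0, 0], [0, 0, 0], [0, 0, 0]])

```text
time_s: 3.95
position: [0.448, -0.226, 0.0386]
tool_rot: [[1.0, 0.0, 0.002], [0.0, -1.0, -0.002], [0.002, 0.002, -1.0]]
ft_force: [0.4, 0.4, 6.5]
grip_width: 0.0229
gripper_force: 19.6
```

Call:
move_arm(jaw=[2, 2, 2, 2], dp=[[0, 0, 0], [0, 0, 0], [0, 0, 0], [0, 0, 0]], turn=[[0, 0, 0], [0, 0, 0], [0, 0, 0], [0, 0, 0]])

```text
time_s: 4.28
position: [0.4481, -0.226, 0.0386]
tool_rot: [[1.0, 0.0, 0.002], [0.0, -1.0, -0.002], [0.002, 0.002, -1.0]]
ft_force: [0.9, 0.7, 6.6]
grip_width: 0.0227
gripper_force: 19.7
```

Call:
move_arm(jaw=[2, 2, 2, 2, 2, 2, 2, 2, 2, 2, 2, 2], dp=[[0, 0, -0.5], [0, 0, -1.5], [0, 0, -3], [0, 0, -3.5], [0, 0, -3.5], [0.3, -2, 0], [0.6, -3.6, 0], [0.6, -3.6, 0], [0.6, -3.6, 0], [0.6, -3.6, 0], [0.6, -3.6, 0], [0.6, -3.6, 0]], turn=[[0, 0, 0], [0, 0, 0], [0, 0, 0], [0, 0, 0], [0, 0, 0], [0, 0, 0], [0, 0, 0], [0, 0, 0], [0, 0, 0], [0, 0, 0], [0, 0, 0], [0, 0, 0]])

```text
time_s: 5.28
position: [0.486, 0.0123, 0.1579]
tool_rot: [[1.0, 0.0, 0.0], [0.0, -1.0, -0.0], [0.0, 0.0, -1.0]]
ft_force: [0.1, -0.6, -0.3]
grip_width: 0.0225
gripper_force: 19.7
```

Call:
move_arm(jaw=[2, 2, 2, 2, 2, 2, 2, 2], dp=[[0.6, -3.6, 0], [0.6, -3.6, 0], [0.6, -3.6, 0], [0.6, -3.6, 0], [0.3, -2, 0], [0, 0, 0], [0, 0, 0], [0, 0, 0]], turn=[[0, 0, 0], [0, 0, 0], [0, 0, 0], [0, 0, 0], [0, 0, 0], [0, 0, 0], [0, 0, 0], [0, 0, 0]])

```text
time_s: 5.95
position: [0.513, 0.1739, 0.1575]
tool_rot: [[1.0, 0.0, -0.0], [0.0, -1.0, -0.0], [-0.0, 0.0, -1.0]]
ft_force: [-0.3, -0.6, -0.8]
grip_width: 0.0226
gripper_force: 19.7
```

```bash
python3 look.py w2
```

```text
[0.513  0.1739 0.1575] [[1.0, 0.0, -0.0], [0.0, -1.0, -0.0], [-0.0, 0.0, -1.0]] 5.95 0.022565827032354695 [ 6. 25. 83. -0. 73. 96.]
mat_large 0.75 mean [0.5868 0.3257] mid [0.586  0.3258] circ [0.5858 0.3258 0.0485]  [ 97. 106.]
tile 0.91 mean [0.5829 0.037 ] mid [0.5813 0.0371] circ [0.5818 0.0373 0.0444]  [438. 111.]
drip_tray 0.6 mean [0.5782 0.1869] mid [0.5771 0.187 ] circ [0.5772 0.1871 0.0489]  [261. 117.]
tin_wide 0.25 mean [0.4388 0.1735] mid [0.4398 0.1729] circ [0.437  0.1732 0.0295]  [277. 281.]
stopper 0.64 mean [0.452  0.1734] mid [0.4527 0.1731] circ [0.4502 0.1733 0.0266]  [277. 281.]
timer 0.91 mean [0.4475 0.0158] mid [0.4463 0.0155] circ [0.4468 0.0155 0.0342]  [465. 280.]
tape_roll 0.36 mean [ 0.4312 -0.0029] mid [ 0.4306 -0.0033] circ [ 0.4304 -0.0033  0.038 ]  [465. 280.]
```

View pics/w2.png

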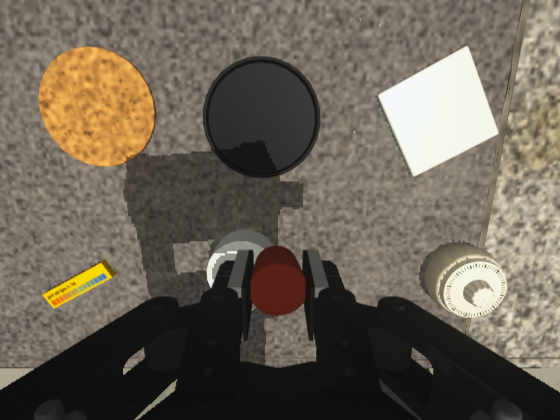

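The stopper hangs straight between the pads at (277,281). The tray is at (261,117), the tile at (438,111), the large mat at (97,106) and the timer at (465,280). This agrees with the top view.

Call:
move_arm(jaw=[2, 2, 2, 2, 2, 2, 2, 2, 2, 2], dp=[[3.2, -0.7, 1], [3.2, -0.6, 2.5], [0, 0, 3.5], [0, 0, 3.5], [0, 0, 2], [0, 0, 1], [0, 0, 0.5], [0, 0, 0.3], [0, 0, 0.2], [0, 0, 0]], turn=[[0, 0, 0], [0, 0, 0], [0, 0, 0], [0, 0, 0], [0, 0, 0], [0, 0, 0], [0, 0, 0], [0, 0, 0], [0, 0, 0], [0, 0, 0]])

```text
time_s: 7.33
position: [0.5778, 0.1876, 0.0134]
tool_rot: [[1.0, 0.0, 0.002], [0.0, -1.0, 0.0], [0.002, -0.0, -1.0]]
ft_force: [0.3, -0.1, -0.1]
grip_width: 0.0224
gripper_force: 19.7
```

Call:
move_arm(jaw=[2, 2], dp=[[0, 0, 0.2], [0, 0, 0]], turn=[[0, 0, 0], [0, 0, 0]])

```text
time_s: 7.5
position: [0.5774, 0.1876, 0.0109]
tool_rot: [[1.0, 0.0, 0.001], [0.0, -1.0, 0.0], [0.001, -0.0, -1.0]]
ft_force: [-1.6, -0.8, -1.5]
grip_width: 0.0227
gripper_force: 19.7
```

Call:
move_arm(jaw=[2, 2, 2], dp=[[0, 0, 0.1], [0, 0, 0.1], [0, 0, 0]], turn=[[0, 0, 0], [0, 0, 0], [0, 0, 0]])

```text
time_s: 7.75
position: [0.5777, 0.1876, 0.009]
tool_rot: [[1.0, 0.0, 0.002], [0.0, -1.0, 0.0], [0.002, -0.0, -1.0]]
ft_force: [0.2, 0.2, 3.6]
grip_width: 0.0229
gripper_force: 19.9
```

Call:
move_arm(jaw=[4.5, 4.5, 4.5, 4.5, 4.5, 4.5, 4.5, 4.5, 7, 7, 7, 7], dp=[[0, 0, 0], [0, 0, 0], [0, 0, 0], [0, 0, -0.5], [0, 0, -1.5], [0, 0, -3], [0, 0, -4], [0, 0, -4], [-3.5, -0.5, -2], [-3.5, -0.5, -1], [-3.5, -0.5, -1], [-3.5, 0, 0]], turn=[[0, 0, 0], [0, 0, 0], [0, 0, 0], [0, 0, 0], [0, 0, 0], [0, 0, 0], [0, 0, 0], [0, 0, 0], [0, 0, 0], [0, 0, 0], [0, 0, 0], [0, 0, 0]])

```text
time_s: 8.75
position: [0.4362, 0.203, 0.1803]
tool_rot: [[1.0, 0.001, 0.004], [0.001, -1.0, 0.001], [0.004, -0.001, -1.0]]
ft_force: [0.4, 0.1, 0.9]
grip_width: 0.07
gripper_force: 0.0
```

Call:
move_arm(jaw=[7, 7], dp=[[0, 0, 0], [0, 0, 0]], turn=[[0, 0, 0], [0, 0, 0]])

```text
time_s: 8.92
position: [0.4361, 0.2027, 0.1792]
tool_rot: [[1.0, 0.001, 0.001], [0.001, -1.0, 0.0], [0.001, -0.0, -1.0]]
ft_force: [0.9, 0.4, -0.6]
grip_width: 0.07
gripper_force: 0.0
```

```bash
python3 look.py w3
python3 - <<'E'
from h import *
w=np.load('w.npz');s=dict(position=w['p'],tool_rot=w['R']);P=cloud('wrist',w['d'],s)
def blob(lo,hi,z0,z1):
    k=(P[...,0]>lo[0])&(P[...,0]<hi[0])&(P[...,1]>lo[1])&(P[...,1]<hi[1])&(P[...,2]>z0)&(P[...,2]<z1)
    p=P[k][:,:2];print(k.sum(),p.min(0).round(4),p.max(0).round(4))
blob((.38,.15),(.5,.26),.061,.07);blob((.38,.15),(.5,.26),.03,.037);blob((.54,.14),(.62,.23),.022,.034)
E
```

```text
[0.4361 0.2027 0.1792] [[1.0, 0.001, 0.001], [0.001, -1.0, 0.0], [0.001, -0.0, -1.0]] 8.9167 0.07001119443378208 [ 11.  18.  90.  -0.  72. 101.]
mat_large 0.6 mean [0.5738 0.3264] mid [0.5666 0.326 ] circ [0.5747 0.326  0.0409] EDGE [132.  29.]
tile 0.91 mean [0.5722 0.039 ] mid [0.5625 0.0378] circ [0.5719 0.0369 0.0398] EDGE [468.  32.]
drip_tray 0.85 mean [0.4804 0.4491] mid [0.4798 0.4502] circ [0.4867 0.4857 0.0518] EDGE [  9. 140.]
drip_tray 0.67 mean [0.5708 0.187 ] mid [0.5616 0.1864] circ [0.5627 0.187  0.0394] EDGE [295.  32.]
tin_wide 0.9 mean [0.4474 0.2044] mid [0.4474 0.2046] circ [0.4471 0.2044 0.0316]  [275. 181.]
crucible 0.96 mean [0.4481 0.2052] mid [0.448  0.2054] circ [0.448  0.2052 0.0198]  [273. 189.]
stopper 0.57 mean [0.5698 0.1896] mid [0.5698 0.1894] circ [0.5698 0.1896 0.0112] EDGE [295.  19.]
timer 0.86 mean [0.4385 0.0172] mid [0.4386 0.017 ] circ [0.4382 0.0173 0.0331]  [496. 196.]
765 [0.4278 0.1858] [0.4681 0.2252]
1949 [0.4148 0.1732] [0.4778 0.236 ]
863 [0.5654 0.1756] [0.5897 0.2002]
```

View pics/w3.png

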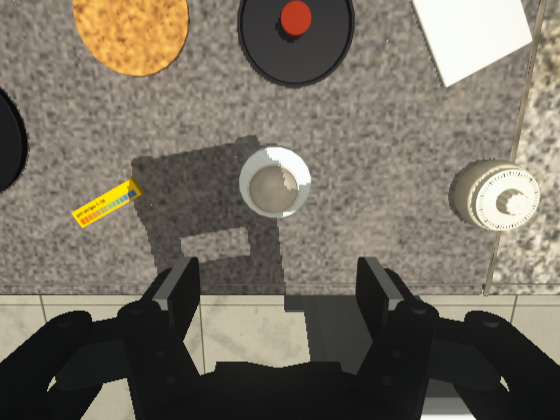

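The stopper stands centred in the tray at (295,18). The crucible is on the wide tin at (273,189) and the timer is untouched at (497,196).

Call:
move_arm(jaw=[7, 7, 7, 7, 7, 7, 3.5, 3.5, 3.5, 3.5, 3.5, 3.5], dp=[[1.2, -0.3, 2], [0, 0, 3.5], [0, 0, 4], [0, 0, 3], [0, 0, 1.1], [0, 0, 0], [0, 0, 0], [0, 0, 0], [0, 0, 0], [0, 0, 0], [0, 0, 0], [0, 0, 0]], turn=[[0, 0, 0], [0, 0, 0], [0, 0, 0], [0, 0, 0], [0, 0, 0], [0, 0, 0], [0, 0, 0], [0, 0, 0], [0, 0, 0], [0, 0, 0], [0, 0, 0], [0, 0, 0]])

```text
time_s: 10.47
position: [0.4501, 0.2057, 0.0436]
tool_rot: [[1.0, 0.0, 0.003], [0.0, -1.0, 0.001], [0.003, -0.001, -1.0]]
ft_force: [-0.2, -0.2, 7.4]
grip_width: 0.038
gripper_force: 19.9
```

Call:
move_arm(jaw=[3.5, 3.5, 3.5], dp=[[0, 0, 0], [0, 0, 0], [0, 0, 0]], turn=[[0, 0, 0], [0, 0, 0], [0, 0, 0]])

```text
time_s: 10.72
position: [0.4501, 0.2057, 0.0436]
tool_rot: [[1.0, 0.0, 0.003], [0.0, -1.0, 0.001], [0.003, -0.001, -1.0]]
ft_force: [0.4, 0.2, 7.4]
grip_width: 0.0383
gripper_force: 19.9
```

Call:
move_arm(jaw=[3.5, 3.5, 3.5, 3.5, 3.5, 3.5, 3.5, 3.5, 3.5, 3.5, 3.5, 3.5], dp=[[0, 0, -0.5], [0, 0, -1.5], [0, 0, -3], [0, 0, -4], [2.2, 2.8, 0], [2.2, 2.8, 0], [2.2, 2.8, 0], [2.2, 2.8, 0], [2.2, 2.8, 0], [2.2, 2.8, 0], [0, 0, 0], [0, 0, 0]], turn=[[0, 0, 0], [0, 0, 0], [0, 0, 0], [0, 0, 0], [0, 0, 0], [0, 0, 0], [0, 0, 0], [0, 0, 0], [0, 0, 0], [0, 0, 0], [0, 0, 0], [0, 0, 0]])

```text
time_s: 11.72
position: [0.5817, 0.0362, 0.1323]
tool_rot: [[1.0, -0.002, -0.0], [-0.002, -1.0, 0.0], [-0.0, -0.0, -1.0]]
ft_force: [0.3, 0.5, -0.7]
grip_width: 0.0379
gripper_force: 20.3
```

```bash
python3 look.py w4
python3 - <<'E'
from h import *
w=np.load('w.npz');s=dict(position=w['p'],tool_rot=w['R'])
cams.get_image('wrist')
m=cams.outline_of('wrist','tile')[0]['mask'].astype(np.uint8);k=max(cv2.findContours(m,0,1)[0],key=cv2.contourArea)[:,0]
W=np.array([plane('wrist',u,v,.006,s)[:2] for u,v in k],np.float32);print(cv2.minAreaRect(W))
E
```

```text
[0.5817 0.0362 0.1323] [[1.0, -0.002, -0.0], [-0.002, -1.0, 0.0], [-0.0, -0.0, -1.0]] 11.7167 0.03793623003085057 [-8. 30. 78.  0. 72. 82.]
mat_small 0.94 mean [ 0.568  -0.1483] mid [ 0.5674 -0.1482] circ [ 0.5674 -0.1483  0.0355]  [495. 214.]
tile 0.87 mean [0.5845 0.0353] mid [0.5854 0.0358] circ [0.5844 0.0357 0.0432]  [278. 195.]
drip_tray 0.95 mean [0.5789 0.1863] mid [0.5775 0.1859] circ [0.5775 0.1862 0.0493]  [ 95. 203.]
drip_tray 0.68 mean [0.585  0.0356] mid [0.5857 0.0354] circ [0.5851 0.0364 0.0427]  [277. 196.]
tin_wide 0.98 mean [0.4799 0.2049] mid [0.4769 0.2046] circ [0.4194 0.162  0.079 ]  [ 75. 326.]
tin_wide 0.55 mean [0.5858 0.1722] mid [0.5845 0.1718] circ [0.5845 0.172  0.0446]  [ 94. 203.]
tin_narrow 0.94 mean [ 0.4658 -0.1934] mid [ 0.4622 -0.1918] circ [ 0.4689 -0.193   0.0221] EDGE [547. 340.]
crucible 0.74 mean [0.5281 0.0355] mid [0.5298 0.0352] circ [0.5271 0.0356 0.0357]  [277. 294.]
stopper 0.62 mean [0.5893 0.165 ] mid [0.5885 0.1648] circ [0.5887 0.1651 0.0129]  [ 86. 209.]
timer 0.84 mean [0.4703 0.0097] mid [0.4737 0.0106] circ [0.4706 0.0101 0.019 ]  [310. 347.]
timer 0.55 mean [0.5894 0.164 ] mid [0.5885 0.164 ] circ [0.5884 0.1641 0.0422]  [ 95. 203.]
((0.5829643607139587, 0.034458622336387634), (0.07989589869976044, 0.07962189614772797), 28.473220825195312)
```

View pics/w4.png

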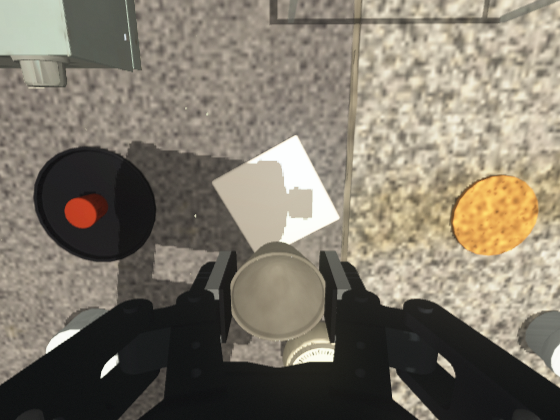

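The crucible is held upright at (277,294). The tile is at (277,195), the tray with the stopper at (95,203) and the small mat at (495,214).

Call:
move_arm(jaw=[3.5, 3.5, 3.5, 3.5, 3.5, 3.5, 3.5, 3.5, 3.5], dp=[[0.3, 0, 2], [0, 0, 3.5], [0, 0, 3], [0, 0, 1.5], [0, 0, 0.7], [0, 0, 0.4], [0, 0, 0.2], [0, 0, 0], [0, 0, 0]], turn=[[0, 0, 0], [0, 0, 0], [0, 0, 0], [0, 0, 0], [0, 0, 0], [0, 0, 0], [0, 0, 0], [0, 0, 0], [0, 0, 0]])

```text
time_s: 13.12
position: [0.5848, 0.0375, 0.0204]
tool_rot: [[1.0, 0.0, 0.002], [0.0, -1.0, -0.0], [0.002, 0.0, -1.0]]
ft_force: [-0.3, 0.0, 0.7]
grip_width: 0.0382
gripper_force: 20.3
```

Call:
move_arm(jaw=[3.5, 3.5, 3.5, 3.5], dp=[[0, 0, 0.1], [0, 0, 0.1], [0, 0, 0.1], [0, 0, 0]], turn=[[0, 0, 0], [0, 0, 0], [0, 0, 0], [0, 0, 0]])

```text
time_s: 13.45
position: [0.5842, 0.0376, 0.0163]
tool_rot: [[1.0, 0.0, -0.0], [0.0, -1.0, 0.0], [-0.0, -0.0, -1.0]]
ft_force: [0.8, -0.4, -1.1]
grip_width: 0.0381
gripper_force: 20.3
```

Call:
move_arm(jaw=[3.5, 3.5], dp=[[0, 0, 0.1], [0, 0, 0]], turn=[[0, 0, 0], [0, 0, 0]])

```text
time_s: 13.62
position: [0.5846, 0.0375, 0.0158]
tool_rot: [[1.0, 0.0, 0.001], [0.0, -1.0, -0.0], [0.001, 0.0, -1.0]]
ft_force: [-0.6, 0.7, 2.7]
grip_width: 0.0383
gripper_force: 20.5
```

Call:
move_arm(jaw=[6.5, 6.5, 6.5, 6.5, 6.5, 6.5, 6.5, 8.5, 8.5, 8.5, 8.5, 8.5], dp=[[0, 0, 0], [0, 0, 0], [0, 0, 0], [0, 0, -0.5], [0, 0, -2], [0, 0, -4], [0, 0, -4], [0, 0, -4], [-2.5, -2.8, 0], [-2.5, -2.8, 0], [-2.5, -2.8, 0], [-2.5, -2.8, 0]], turn=[[0, 0, 0], [0, 0, 0], [0, 0, 0], [0, 0, 0], [0, 0, 0], [0, 0, 0], [0, 0, 0], [0, 0, 0], [0, 0, 0], [0, 0, 0], [0, 0, 0], [0, 0, 0]])

```text
time_s: 14.62
position: [0.4828, 0.1504, 0.1608]
tool_rot: [[1.0, -0.0, 0.001], [-0.0, -1.0, 0.0], [0.001, -0.0, -1.0]]
ft_force: [0.1, 1.0, 0.8]
grip_width: 0.0855
gripper_force: 0.0
```

Call:
move_arm(jaw=[8.54, 8.54, 8.54, 8.54], dp=[[-2.5, -2.8, 0], [-2.5, -2.7, 0], [0, 0, 0], [0, 0, 0]], turn=[[0, 0, 0], [0, 0, 0], [0, 0, 0], [0, 0, 0]])

```text
time_s: 14.95
position: [0.4332, 0.2055, 0.1609]
tool_rot: [[1.0, 0.003, 0.001], [0.003, -1.0, 0.0], [0.001, -0.0, -1.0]]
ft_force: [0.5, 0.3, -0.3]
grip_width: 0.0855
gripper_force: 0.0
```

```bash
python3 look.py w5|grep -v -e timer -e tape
```

```text
[0.4332 0.2055 0.1609] [[1.0, 0.003, 0.001], [0.003, -1.0, 0.0], [0.001, -0.0, -1.0]] 14.95 0.08548986217984302 [ 11.  19.  92.  -0.  69. 101.]
mat_large 0.76 mean [0.5694 0.3263] mid [0.5627 0.3264] circ [0.5708 0.3259 0.0377] EDGE [127.  26.]
tile 0.94 mean [0.5654 0.0376] mid [0.5589 0.0359] circ [0.5669 0.0388 0.0346] EDGE [485.  32.]
drip_tray 0.77 mean [0.5649 0.1873] mid [0.5575 0.1871] circ [0.5619 0.1872 0.0387] EDGE [300.  31.]
drip_tray 0.68 mean [0.4774 0.4415] mid [0.4768 0.4429] circ [0.4892 0.4989 0.0641] EDGE [  5. 142.]
tin_wide 0.64 mean [0.4473 0.2046] mid [0.4472 0.2045] circ [0.4469 0.2046 0.0313]  [278. 183.]
crucible 0.58 mean [0.5655 0.0594] mid [0.5641 0.0588] circ [0.5663 0.0599 0.0146] EDGE [508.  11.]
stopper 0.73 mean [0.567  0.1901] mid [0.565  0.1899] circ [0.5665 0.1901 0.0097] EDGE [301.  11.]
```

View pics/w5.png

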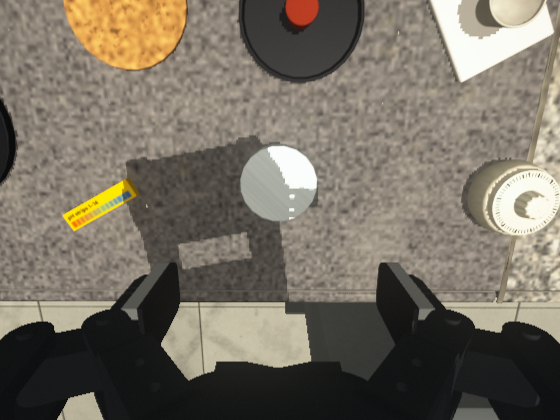

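The bare wide tin is at (278,183), and the crucible stands on the tile at (515,5). Next I'll grip the wide tin.

Call:
move_arm(jaw=[8.54, 8.54, 8.54, 8.54, 8.54, 8.54, 8.54, 6, 6, 6, 6, 6], dp=[[1.3, 0.1, 2], [0, 0, 3.5], [0, 0, 4], [0, 0, 3.5], [0, 0, 1.8], [0, 0, 0.5], [0, 0, 0], [0, 0, 0], [0, 0, 0], [0, 0, 0], [0, 0, 0], [0, 0, 0]], turn=[[0, 0, 0], [0, 0, 0], [0, 0, 0], [0, 0, 0], [0, 0, 0], [0, 0, 0], [0, 0, 0], [0, 0, 0], [0, 0, 0], [0, 0, 0], [0, 0, 0], [0, 0, 0]], force=35)

```text
time_s: 16.5
position: [0.4482, 0.2037, 0.009]
tool_rot: [[1.0, 0.0, 0.003], [0.0, -1.0, 0.001], [0.003, -0.001, -1.0]]
ft_force: [-0.8, -0.8, 6.8]
grip_width: 0.0629
gripper_force: 38.5
```

Call:
move_arm(jaw=[6, 6, 6], dp=[[0, 0, 0], [0, 0, 0], [0, 0, 0]], turn=[[0, 0, 0], [0, 0, 0], [0, 0, 0]])

```text
time_s: 16.75
position: [0.4482, 0.2037, 0.009]
tool_rot: [[1.0, 0.0, 0.004], [0.0, -1.0, 0.001], [0.004, -0.001, -1.0]]
ft_force: [-0.2, -0.0, 6.9]
grip_width: 0.0628
gripper_force: 38.5
```

Call:
move_arm(jaw=[6, 6, 6, 6, 6, 6, 6, 6, 6, 6, 6], dp=[[0, 0, -0.5], [0, 0, -1.5], [0, 0, -2.5], [0, 0, -2.5], [2.3, -2, 0], [2.3, -2, 0], [2.3, -2, 0], [2.3, -2, 0], [2.3, -2, 0], [2.3, -2.2, 0], [0, 0, 0]], turn=[[0, 0, 0], [0, 0, 0], [0, 0, 0], [0, 0, 0], [0, 0, 0], [0, 0, 0], [0, 0, 0], [0, 0, 0], [0, 0, 0], [0, 0, 0], [0, 0, 0]])

```text
time_s: 17.67
position: [0.5881, 0.3285, 0.0779]
tool_rot: [[1.0, 0.002, 0.004], [0.002, -1.0, 0.002], [0.004, -0.002, -1.0]]
ft_force: [-0.6, -0.6, -1.2]
grip_width: 0.0629
gripper_force: 38.9
```

Call:
move_arm(jaw=[6, 6, 6, 6, 6, 6, 6], dp=[[0, 0, 1], [0, 0, 2.5], [0, 0, 1.5], [0, 0, 0.6], [0, 0, 0.3], [0, 0, 0], [0, 0, 0]], turn=[[0, 0, 0], [0, 0, 0], [0, 0, 0], [0, 0, 0], [0, 0, 0], [0, 0, 0], [0, 0, 0]])

```text
time_s: 18.25
position: [0.5855, 0.3255, 0.0194]
tool_rot: [[1.0, 0.0, 0.001], [0.0, -1.0, 0.0], [0.001, -0.0, -1.0]]
ft_force: [0.1, 0.4, -0.1]
grip_width: 0.0627
gripper_force: 38.9
```

Call:
move_arm(jaw=[6, 6, 6, 6, 6], dp=[[0.1, 0, 0.2], [0, 0, 0.1], [0, 0, 0.1], [0, 0, 0.1], [0, 0, 0]], turn=[[0, 0, 0], [0, 0, 0], [0, 0, 0], [0, 0, 0], [0, 0, 0]])

```text
time_s: 18.67
position: [0.5863, 0.3256, 0.0141]
tool_rot: [[1.0, 0.0, 0.001], [0.0, -1.0, 0.0], [0.001, -0.0, -1.0]]
ft_force: [-1.2, -1.3, 3.9]
grip_width: 0.0626
gripper_force: 39.4
```

Call:
move_arm(jaw=[8.54, 8.54, 8.54, 8.54, 8.54, 8.54, 8.54, 8.54, 8.54, 8.54, 8.54], dp=[[0, 0, 0], [0, 0, 0], [0, 0, 0], [0, 0, 0], [0, 0, -0.5], [0, 0, -2], [0, 0, -4], [0, 0, -4], [0, 0, -4], [-1, 3.67, 0], [-1, 3.67, 0]], turn=[[0, 0, 0], [0, 0, 0], [0, 0, 0], [0, 0, 0], [0, 0, 0], [0, 0, 0], [0, 0, 0], [0, 0, 0], [0, 0, 0], [0, 0, 0], [0, 0, 0]])

```text
time_s: 19.58
position: [0.567, 0.2527, 0.1614]
tool_rot: [[1.0, 0.003, 0.007], [0.003, -1.0, 0.002], [0.007, -0.002, -1.0]]
ft_force: [0.9, -0.9, -1.0]
grip_width: 0.0853
gripper_force: 0.0
```

Call:
move_arm(jaw=[8.54, 8.54, 8.54, 8.54, 8.54, 8.54, 8.54, 8.54, 8.54, 8.54, 8.54, 8.54], dp=[[-1, 3.67, 0], [-1, 3.67, 0], [-1, 3.67, 0], [-1, 3.67, 0], [-1, 3.67, 0], [-1, 3.67, 0], [-1, 3.67, 0], [-1, 3.67, 0], [-1, 3.67, 0], [-1, 3.67, 0], [-1, 3.67, 0], [-1, 3.67, 0]], turn=[[0, 0, 0], [0, 0, 0], [0, 0, 0], [0, 0, 0], [0, 0, 0], [0, 0, 0], [0, 0, 0], [0, 0, 0], [0, 0, 0], [0, 0, 0], [0, 0, 0], [0, 0, 0]])

```text
time_s: 20.58
position: [0.4455, -0.19, 0.1589]
tool_rot: [[1.0, 0.0, 0.001], [0.0, -1.0, -0.0], [0.001, 0.0, -1.0]]
ft_force: [0.1, -0.2, 0.0]
grip_width: 0.0853
gripper_force: 0.0
```

Call:
move_arm(jaw=[8.54, 8.54, 8.54], dp=[[-1, 3.67, 0], [0, 0, 0], [0, 0, 0]], turn=[[0, 0, 0], [0, 0, 0], [0, 0, 0]])

```text
time_s: 20.83
position: [0.4358, -0.2266, 0.1586]
tool_rot: [[1.0, -0.003, 0.0], [-0.003, -1.0, -0.0], [0.0, 0.0, -1.0]]
ft_force: [0.3, 0.4, -0.0]
grip_width: 0.0856
gripper_force: 0.0
```

```bash
python3 look.py w6
```

```text
[ 0.4358 -0.2266  0.1586] [[1.0, -0.003, 0.0], [-0.003, -1.0, -0.0], [0.0, 0.0, -1.0]] 20.8333 0.08555513136969484 [-41.  20.  90.   0.  70.  49.]
mat_small 0.67 mean [ 0.5652 -0.1498] mid [ 0.5608 -0.15  ] circ [ 0.5647 -0.1501  0.0343] EDGE [180.  35.]
tile 0.97 mean [ 0.5692 -0.0105] mid [ 0.5696 -0.0118] circ [ 0.5684 -0.0107  0.009 ] EDGE [ 5. 30.]
tin_narrow 0.88 mean [ 0.4504 -0.2258] mid [ 0.4502 -0.2262] circ [ 0.4501 -0.2258  0.0243]  [275. 183.]
tin_narrow 0.67 mean [ 0.4351 -0.021 ] mid [ 0.4356 -0.0231] circ [ 0.4359 -0.0231  0.0318] EDGE [ 28. 201.]
timer 0.78 mean [ 0.4388 -0.0315] mid [ 0.439  -0.0336] circ [ 0.4396 -0.0337  0.0298] EDGE [ 28. 201.]
tape_roll 0.81 mean [ 0.477  -0.3328] mid [ 0.4756 -0.3326] circ [ 0.4761 -0.3328  0.0345]  [403. 147.]
```

View pics/w6.png

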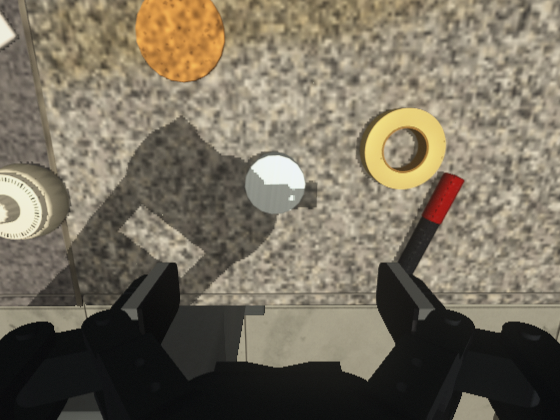

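The narrow tin is at (275,183), the tape roll at (404,148) is well clear, and the small mat is at (180,35).

Call:
move_arm(jaw=[7, 7, 7, 7, 7, 7, 7, 4.5, 4.5, 4.5, 4.5, 4.5], dp=[[1.3, 0, 2], [0, 0, 3.5], [0, 0, 4], [0, 0, 3.5], [0, 0, 1.6], [0, 0, 0.5], [0, 0, 0], [0, 0, 0], [0, 0, 0], [0, 0, 0], [0, 0, 0], [0, 0, 0]], turn=[[0, 0, 0], [0, 0, 0], [0, 0, 0], [0, 0, 0], [0, 0, 0], [0, 0, 0], [0, 0, 0], [0, 0, 0], [0, 0, 0], [0, 0, 0], [0, 0, 0], [0, 0, 0]])

```text
time_s: 22.38
position: [0.4501, -0.2256, 0.0089]
tool_rot: [[1.0, 0.0, 0.003], [0.0, -1.0, -0.002], [0.003, 0.002, -1.0]]
ft_force: [0.0, 0.3, 7.2]
grip_width: 0.049
gripper_force: 36.8
```

Call:
move_arm(jaw=[4.5, 4.5, 4.5], dp=[[0, 0, 0], [0, 0, 0], [0, 0, 0]], turn=[[0, 0, 0], [0, 0, 0], [0, 0, 0]])

```text
time_s: 22.63
position: [0.4501, -0.2256, 0.0089]
tool_rot: [[1.0, 0.0, 0.003], [0.0, -1.0, -0.002], [0.003, 0.002, -1.0]]
ft_force: [-0.0, 0.0, 7.4]
grip_width: 0.0488
gripper_force: 36.8
```

Call:
move_arm(jaw=[4.5, 4.5, 4.5, 4.5, 4.5, 4.5, 4.5, 4.5, 4.5, 4.5], dp=[[0, 0, -0.5], [0, 0, -1.5], [0, 0, -2.5], [0, 0, -2.5], [2.9, -1.9, 0], [2.9, -1.9, 0], [2.9, -1.9, 0], [2.9, -1.9, 0], [0, 0, 0], [0, 0, 0]], turn=[[0, 0, 0], [0, 0, 0], [0, 0, 0], [0, 0, 0], [0, 0, 0], [0, 0, 0], [0, 0, 0], [0, 0, 0], [0, 0, 0], [0, 0, 0]])

```text
time_s: 23.47
position: [0.566, -0.1478, 0.0777]
tool_rot: [[1.0, 0.003, 0.001], [0.003, -1.0, -0.0], [0.001, 0.0, -1.0]]
ft_force: [-0.6, 0.0, -1.0]
grip_width: 0.0488
gripper_force: 36.5
```

Call:
move_arm(jaw=[4.5, 4.5, 4.5, 4.5, 4.5, 4.5, 4.5], dp=[[0, 0, 1], [0, 0, 2.5], [0, 0, 1.5], [0, 0, 0.6], [0, 0, 0.3], [0, 0, 0], [0, 0, 0]], turn=[[0, 0, 0], [0, 0, 0], [0, 0, 0], [0, 0, 0], [0, 0, 0], [0, 0, 0], [0, 0, 0]])

```text
time_s: 24.05
position: [0.5654, -0.1495, 0.0191]
tool_rot: [[1.0, -0.0, 0.001], [-0.0, -1.0, -0.001], [0.001, 0.001, -1.0]]
ft_force: [-0.1, -0.4, -1.3]
grip_width: 0.0488
gripper_force: 36.5
```

Call:
move_arm(jaw=[4.5, 4.5, 4.5, 4.5], dp=[[0, 0, 0.2], [0, 0, 0.1], [0, 0, 0.1], [0, 0, 0]], turn=[[0, 0, 0], [0, 0, 0], [0, 0, 0], [0, 0, 0]])

```text
time_s: 24.38
position: [0.5653, -0.1489, 0.0144]
tool_rot: [[1.0, 0.0, 0.0], [0.0, -1.0, -0.0], [0.0, 0.0, -1.0]]
ft_force: [-0.0, -1.1, -1.4]
grip_width: 0.0489
gripper_force: 36.5
```

Lower the last fraction, release, rise, and back off for a check.

Call:
move_arm(jaw=[4.5, 4.5, 7, 7, 7, 7, 7, 7, 7, 7, 7, 7], dp=[[0, 0, 0.1], [0, 0, 0], [0, 0, 0], [0, 0, 0], [0, 0, 0], [0, 0, 0], [0, 0, -0.5], [0, 0, -2], [0, 0, -4], [0, 0, -4], [-1, -2, -4], [-3.5, -2, 0]], turn=[[0, 0, 0], [0, 0, 0], [0, 0, 0], [0, 0, 0], [0, 0, 0], [0, 0, 0], [0, 0, 0], [0, 0, 0], [0, 0, 0], [0, 0, 0], [0, 0, 0], [0, 0, 0]])

```text
time_s: 25.38
position: [0.5264, -0.1128, 0.1618]
tool_rot: [[1.0, -0.0, 0.015], [-0.0, -1.0, -0.006], [0.015, 0.006, -1.0]]
ft_force: [0.1, -0.7, -0.4]
grip_width: 0.0698
gripper_force: 0.0
```

Call:
move_arm(jaw=[7, 7, 7, 7, 7, 7, 7, 7, 7], dp=[[-3, -3.5, -1], [0, -3.5, -1], [0, -3.5, -1], [0, -3.5, -1], [0, -3.5, -1], [0, -3.5, -1], [0, 0, 0], [0, 0, 0], [0, 0, 0]], turn=[[0, 0, 0], [0, 0, 0], [0, 0, 0], [0, 0, 0], [0, 0, 0], [0, 0, 0], [0, 0, 0], [0, 0, 0], [0, 0, 0]])

```text
time_s: 26.13
position: [0.4945, 0.0947, 0.2134]
tool_rot: [[1.0, 0.001, -0.0], [0.001, -1.0, -0.0], [-0.0, 0.0, -1.0]]
ft_force: [0.2, -0.3, 0.6]
grip_width: 0.0699
gripper_force: 0.0
```

```bash
cat > chk.py <<'E'
from h import *
s=observe();print(s['position'],s['time_s'])
im,d=cams.get_image('wrist');cv2.imwrite('pics/w7.png',im[:,:,::-1]);P=cloud('wrist',d,s)
t,e=cams.get_image('top');cv2.imwrite('pics/t7.png',cv2.resize(t[150:290,90:480,::-1],None,fx=2.05,fy=2.05));Q=cloud('top',e)
for n,x,y,z in(('crucible',.582,.036,.038),('stopper',.577,.187,.028),('wide',.586,.326,.039),('narrow',.5667,-.1495,.039)):
  for A in(P,Q):
    k=(abs(A[...,0]-x)<.05)&(abs(A[...,1]-y)<.05)&(abs(A[...,2]-z)<.004);p=A[k][:,:2]
    if len(p):print(n,k.sum(),(((p.min(0)+p.max(0))/2-[x,y])*1000).round(1),(np.ptp(p,0)*1000).round(),A[k][:,2].mean().round(4))
E
python3 chk.py
```

```text
[0.49448627 0.09474139 0.21343673] 26.1333
crucible 534 [0.5 1.2] [39. 41.] 0.0368
stopper 579 [0.8 0.9] [23. 25.] 0.0278
stopper 41 [-0.1  0.5] [24. 20.] 0.0281
wide 3642 [-1.8 -5.8] [63. 55.] 0.0387
wide 262 [-3.1 -1.9] [62. 61.] 0.0389
narrow 2126 [-1.9  3.4] [49. 44.] 0.039
narrow 167 [-3.1  0.3] [49. 48.] 0.039
```

View pics/w7.png

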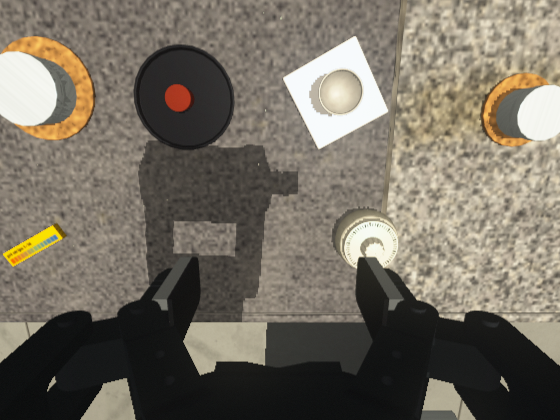

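View pics/t7.png

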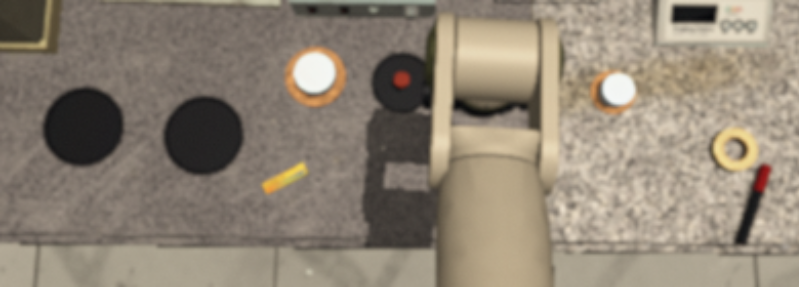

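All four things stand upright and within about 4 mm of the middle of their places. In the wrist view the crucible is at (340,92) and the stopper at (178,97), and in the top crop the wide tin is at (314,73) and the narrow tin at (617,90). The timer and tape roll haven't moved.

```bash
python3 -c "
from rig import ticket;print(ticket.close_job())"
```

```text
the job is handed in; nothing more can be done
None
```

The job is handed in: crucible, stopper and both tins stand upright on their own places, each within about 4 mm of centre by my last camera check, with the timer and tape roll left in place; no verdict came back.

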